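# Lay two lens barrels in their V-cradles

## Task

Before the lenses are cleaned, lay each of the two loose lens barrels in the V-cradle of its own colour: the red-banded barrel in the red-based cradle, the blue-banded barrel in the blue-based one. Set each down gently, without dropping it, lengthwise along the grooves so that it rests across both notches, centred, and cannot roll; then let go.

Things in the scene. Friction and masses are not known exactly. Their poses are not given: they have to be found in the camera images.
- barrel_red: loose lens barrel with red bands: round pale silver tube 32 mm in diameter, 110 mm long, 0.1 to 0.2 kg, a red band 24 mm wide near each end, four thin dark rings round its middle. Lies on the table. Origin: its centre, on its axis (16 mm above the table as it lies); x axis along the barrel, y and z turn as it rolls. Both ends are alike.
- barrel_blue: loose lens barrel with blue bands: round pale silver tube 32 mm in diameter, 110 mm long, 0.1 to 0.2 kg, a blue band 24 mm wide near each end, four thin dark rings round its middle. Lies on the table. Origin: its centre, on its axis (16 mm above the table as it lies); x axis along the barrel, y and z turn as it rolls. Both ends are alike.
- seat_red (a point): where a laid barrel's centre belongs on the fixed red V-cradle, 50.6 mm above the table; x level along the groove, z up. Cradle: red base 116 (x) x 84 x 8 mm; two white cheeks 10 mm thick, 80 wide, 48 high, at x = -36 and +36 mm, 62 mm clear between for fingers. Each has a 90 degree V-notch mid-top, 40 wide, 20 deep, bottom 28 above the table. The barrel spans both.
- seat_blue (a point): where a laid barrel's centre belongs on the fixed blue V-cradle, 50.6 mm above the table; x level along the groove, z up. Cradle: blue base 116 (x) x 84 x 8 mm; two white cheeks 10 mm thick, 80 wide, 48 high, at x = -36 and +36 mm, 62 mm clear between for fingers. Each has a 90 degree V-notch mid-top, 40 wide, 20 deep, bottom 28 above the table. The barrel spans both.
Mind the look-alikes: they are no part of the job. What is shaped like the barrel_red but brown, green or yellow is not meant.

How it is judged:
By the outcome, as a careful person would: the job done as asked, in the order asked, and still so for the second after the job is handed in, with the robot touching nothing.
It also fails if it takes over 53 s, if anything falls off the work surface, if the arm or the gripper's body presses on something with over 40 N, if the wrist force passes 120 N, or if a joint passes its speed limit or range.

## Robot

A 6-joint arm with a two-finger parallel gripper is mounted at the origin on a cart in front of the work surface, level with it; the furniture and walls round the work are solid. World frame = base frame: x ahead of the robot, y to its left, z up, the work surface at z = 0. Lengths are in m, angles in degrees, forces in N, time in s.
With the tool pointing down it reaches from about 0.3 to 0.875 m from the base axis. Payload 6.4 kg.
Tool frame: the origin (TCP) lies on the mounting face of the last link; the fingertips stand 166 mm ahead of it and the grasp point (between the pads) lies 147 mm ahead of it; z points along the fingers, y is the line along which they close (so a half turn about z gives the same grasp; the last joint's range is limited). The gripper opens to 88 mm and grips with 3 to 60 N. Pads are 18 mm wide; open, the fingers measure 123 mm over their backs; the gripper's body (75 mm by 187 mm) begins 45 mm behind the grasp point.
Start: joints at [59.284, 10.359, 92.074, -0, 77.567, -11.82], TCP at [0.186, 0.544, 0.405] pointing down, gripper open.
Joint ranges: [-171.53, 171.53], [-51.25, 118.39], [17.06, 147.69], [-65.23, 245.23], [0, 150.52], [-178.68, 178.68]. Speed limits (degrees/s): [147.25, 147.25, 172.46, 180, 180, 180].

## Interface

Orientations are given as a 3x3 rotation matrix whose columns are the frame's x, y, z axes.
In Python, from station import manip gives the robot as it stands.
- The arm moves only by the tool arm_command, never from a script. Its argument "plan" is one flat list of numbers, 5 for each row, row after row: the finger opening in cm, from 0 to 8.81, then the shift along the tool's x, y, z in cm, then the turn about the tool's z in degrees. A call has 1 to 20 rows; each row shifts and turns the commanded pose from where the row before left it, along the tool's axes as they then stand; what a row does not reach is not made up. A row lasts 1/10 s, in which the tool goes at most 50 mm and 8.59 degrees, less where a joint would pass 70% of its speed; a pose out of reach is approached as far as the arm can. A call with a gripper value outside its range is refused whole. The fingers move at their own pace and stop on an object; "force" is the grip in N (left out, the last holds). Time passes only in rows, so rows that do not move let the fingers close. It gives the time, the measured TCP pose, the force, the opening and the grip force at its end, in the units of the state.
- manip.state(): the state, without advancing time (a new reading comes with each control period).
- manip.read_camera(name): name is "scene" or "side" or "wrist"; returns the picture (384x512x3 uint8, red, green, blue); there is no depth.
- manip.camera_model(name): a dict with "intrinsics" (3x3 intrinsics, pixels), "R" (3x3) and "t" (3): a world point X has camera coordinates R X + t. Camera axes: x right, y down, z forward; pixel columns grow to the right and rows downward; lengths in m; the calibration is good to about 2 mm. The wrist camera is an equidistant fisheye: a pixel r from the principal point sees the ray r / f radians off the axis. A picture is of the moment at which its call begins: read the wrist's pose just before it. camera_model takes no time and is no camera call; for the wrist camera it gives the pose at the moment of the call.
- manip.hand_in(): hands the job in; it is judged then, once.
Trained networks look in the newest picture that a camera, given by its name, has taken for a name from the list of things; names that differ only in an ending like _2 or _b are one class to them, and where a whole thing is asked for, a point or a joint stands for the part that bears it (a point fixed in the world has none). Each returns a list of dicts, best first, with "p" (0 to 1); they miss things now and then, are a little off and sometimes report something else, mostly with a low value. They report only what shows in the picture. A call takes as long as a camera call. They do not tell look-alikes from the thing itself.
- manip.cut_out(camera, name): "mask" (384x512 bool, what is visible of it) and "rect" ([centre column, centre row, width, height] in pixels, round what is visible of it).
The state is a dict: "time_s": time; "q": joint angles; "joint_vel": joint speeds; "effort": joint torques, N m; "ee_pos": TCP position; "tool_rot": TCP orientation; "force": force on the tool from outside, world axes, zero at the start; "moment": the same for the moment, N m; "width": finger opening in m; "gripper_force": force on a finger pad.
Only numpy, scipy, OpenCV 4.12 (cv2) and the standard library are available. Lean on these libraries where they do the work, as an engineer would, in place of code of your own. Each camera call takes 0.05 s, during which the arm holds its last target. There are 200 camera calls.

## Working session

There is one attempt and no reset: what is moved stays moved. The work goes in short steps, Python scripts to look and compute and a tool call to move; the robot and the scene stay as the last step left them, time stands still between calls to the robot, and variables do not carry over. Pictures are saved under pics/ and viewed, at most 10 in all, crops included, and the job is handed in when it is done.

Besides the shell and the picture viewer there is one more tool, called after "Request:" as a command line: name --argument value ..., lists and objects as JSON in quotes. arm_command: Moves the arm, as the interface text tells. Its arguments: {"type":"object","properties":{"plan":{"type":"array"},"force":{"type":"number"}},"required":["plan"]}

```bash
mkdir -p pics; python3 - <<'E'
from station import manip
import cv2,numpy as np
a=manip.read_camera("scene");b=manip.read_camera("side");c=manip.read_camera("wrist")
for n,i in zip(("scene","side","wrist"),(a,b,c)):
    cv2.imwrite(f"pics/{n}0.png",i[:,:,::-1])
    m=manip.camera_model(n);print(n,np.round(m["intrinsics"],1).tolist(),np.round(m["R"],3).tolist(),np.round(m["t"],3).tolist())
cv2.imwrite("pics/ab.png",np.hstack([a,b])[:,:,::-1][:, ::1])
s=manip.state();print(s["time_s"],s["ee_pos"],s["tool_rot"])
for cam in("scene","side","wrist"):
  for n in ("barrel_red","seat_red"):
    try:
      for d in manip.cut_out(cam,n): print(cam,n,round(d["p"],2),np.round(d["rect"]))
    except Exception as e: print(e)
E
```

```text
scene [[480.9, 0.0, 251.9], [0.0, 480.9, 183.7], [0.0, 0.0, 1.0]] [[0.484, -0.875, -0.018], [-0.68, -0.363, -0.637], [0.551, 0.32, -0.771]] [-0.292, 0.418, 0.996]
side [[497.7, 0.0, 254.6], [0.0, 497.7, 195.0], [0.0, 0.0, 1.0]] [[0.999, -0.026, -0.02], [-0.032, -0.618, -0.786], [0.008, 0.786, -0.618]] [-0.567, 0.051, 1.422]
wrist [[297.3, 0.0, 254.7], [0.0, 297.3, 193.3], [0.0, 0.0, 1.0]] [[0.322, 0.947, -0.001], [0.916, -0.311, 0.255], [0.241, -0.083, -0.967]] [-0.574, -0.034, 0.389]
0.15 [0.18608883 0.5438655  0.40402482] [[-9.46118358e-01  3.23820317e-01 -6.74938216e-04]
 [ 3.23820908e-01  9.46117711e-01 -1.13864099e-03]
 [ 2.69855913e-04 -1.29584825e-03 -9.99999124e-01]]
scene barrel_red 0.74 [178. 190.  33.  34.]
scene barrel_red 0.69 [235. 217.  26.  40.]
scene barrel_red 0.66 [311. 218.  30.  41.]
scene barrel_red 0.64 [261. 250.  24.  41.]
scene seat_red 0.86 [131. 180.  46.  40.]
side barrel_red 0.88 [229. 207.  36.  24.]
side barrel_red 0.82 [260. 249.  41.  14.]
side barrel_red 0.73 [207. 233.  45.  15.]
side barrel_red 0.69 [230. 169.  36.  15.]
side seat_red 0.56 [221. 145.  38.  25.]
```

View pics/scene0.png

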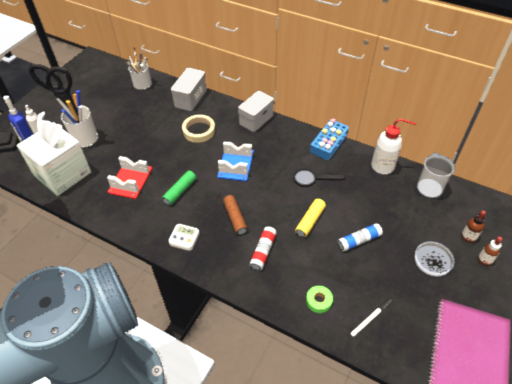

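View pics/wrist0.png

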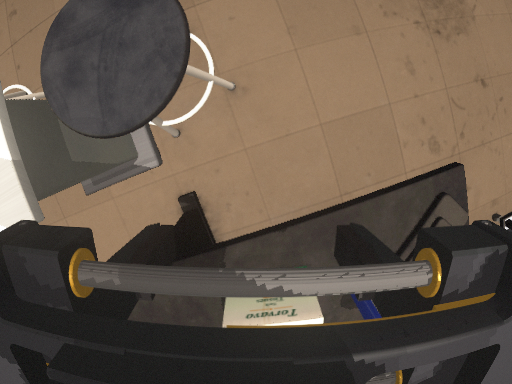

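The scene picture shows, of barrel shape: red-banded barrel (263,248), blue-banded (361,237), and the look-alikes brown (235,214), green (180,187), yellow (311,217). The red cradle is at (130,177) and the blue one at (236,161). I choose the red-banded and blue-banded barrels. The wrist camera currently sees only the floor and the table edge.

```bash
cat > h.py <<'E'
from station import manip
import cv2,numpy as np
from scipy.optimize import minimize
def proj(m,X):
    c=np.asarray(X)@np.array(m["R"]).T+np.array(m["t"]);K=np.array(m["intrinsics"])
    if m.get("fish"):
        r=np.hypot(c[:,0],c[:,1]);th=np.arctan2(r,c[:,2]);u=c[:,:2]/np.maximum(r,1e-9)[:,None]*th[:,None]
    else: u=c[:,:2]/c[:,2:]
    return u*[K[0,0],K[1,1]]+[K[0,2],K[1,2]]
def back(m,px,z):
    K=np.array(m["intrinsics"]);d=(np.array(px)-[K[0,2],K[1,2]])/K[0,0]
    if m.get("fish"):
        r=np.linalg.norm(d)+1e-12;d=np.r_[d/r*np.sin(r),np.cos(r)]
    else: d=np.r_[d,1]
    R=np.array(m["R"]);o=-R.T@np.array(m["t"]);d=R.T@d
    return o+d*(z-o[2])/d[2]
def model(name):
    m=dict(manip.camera_model(name));m["fish"]=name=="wrist";return m
def seg(P,Q,n=6): return [P+(Q-P)*t for t in np.linspace(0,1,n)]
def box(x0,x1,y0,y1,z0,z1): return np.array([[x,y,z] for x in(x0,x1) for y in(y0,y1) for z in(z0,z1)])
def parts(kind):
    if kind=="barrel":
        a=np.linspace(0,2*np.pi,24)
        return [np.array([[x,.016*np.cos(t),.016+.016*np.sin(t)] for x in np.linspace(-.055,.055,5) for t in a])]
    P=[box(-.058,.058,-.042,.042,0,.008)]
    for s in(-.036,.036):
        x0,x1=s-.005,s+.005
        P.append(box(x0,x1,-.04,.04,.008,.028))
        for g in(-1,1):
            P.append(np.array([[x,g*y,z] for x in(x0,x1) for y,z in((0,.028),(.04,.028),(.04,.048),(.02,.048))]))
    return P
def sil(m,kind,p,S=4):
    im=np.zeros((384*S,512*S),np.uint8);c,s=np.cos(p[2]),np.sin(p[2])
    for X in parts(kind):
        W=X@np.array([[c,s,0],[-s,c,0],[0,0,1]])+[p[0],p[1],0]
        h=cv2.convexHull(((proj(m,W)+.5)*S-.5).astype(np.float32))
        cv2.fillConvexPoly(im,np.round(h).astype(np.int32),1)
    return cv2.resize(im.astype(np.float32),(512,384),interpolation=cv2.INTER_AREA)
def fit(kind,views,p0):
    def cost(p):
        c=0
        for m,k in views:
            s=sil(m,kind,p);c+=np.abs(s-k).sum()/k.sum()
        return c/len(views)
    best=None
    for a in np.radians([0,30,60,90,120,150]) if len(p0)==2 else [p0[2]]:
        q=[p0[0],p0[1],a]
        r=minimize(cost,q,method="Nelder-Mead",options=dict(initial_simplex=[q,[q[0]+.015,q[1],a],[q[0],q[1]+.015,a],[q[0],q[1],a+.25]],xatol=3e-4,fatol=1e-4,maxiter=120))
        if best is None or r.fun<best.fun: best=r
    return best
def pick(cam,name,px):
    D=manip.cut_out(cam,name)
    if not D: return None
    d=min(D,key=lambda d:np.hypot(d["rect"][0]-px[0],d["rect"][1]-px[1]))
    return d["mask"].astype(np.float32) if np.hypot(d["rect"][0]-px[0],d["rect"][1]-px[1])<14 else None
E
python3 - <<'E'
from h import *
ms,md=model("scene"),model("side")
A=manip.read_camera("scene");B=manip.read_camera("side")
for n,k,px,z in(("barrel_red","barrel",(263,248),.016),("barrel_blue","barrel",(361,237),.016),("seat_red","cr",(130,177),.02),("seat_blue","cr",(236,161),.02)):
    p=back(ms,px,z);v=[]
    for c,m in(("scene",ms),("side",md)):
        q=proj(m,[p])[0];k2=pick(c,n,q)
        if k2 is not None: v.append((m,k2))
    print(n,np.round(p,3),"side px",np.round(q),len(v))
    if v:
        r=fit(k,v,p[:2]);print("   fit",np.round(r.x[:2],4),round(np.degrees(r.x[2]),1),round(r.fun,3))
cv2.imwrite("pics/crop.png",np.hstack([cv2.resize(A[130:280,90:390],(600,300)),cv2.resize(A[225:275,240:280],(200,250))[:250].repeat(1,0) if 0 else cv2.resize(A[210:270,240:280],(200,300))])[:,:,::-1])
E
```

```text
barrel_red [ 0.434 -0.125  0.016] side px [205. 234.] 2
   fit [ 0.4353 -0.1237] 189.5 0.073
barrel_blue [ 0.578 -0.325  0.016] side px [263. 290.] 2
   fit [ 0.5776 -0.3208] 144.3 0.095
seat_red [0.46  0.306 0.02 ] side px [220. 144.] 2
   fit [0.4631 0.3128] 14.3 0.092
seat_blue [0.65  0.077 0.02 ] side px [282. 184.] 2
   fit [0.6546 0.0835] 198.1 0.08
```

View pics/crop.png

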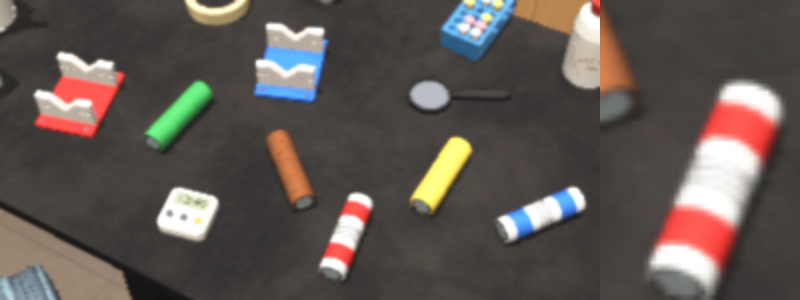

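The crop confirms the choice: red-banded barrel at the lower centre with pale rings in its middle, blue-banded at the right, plain brown, yellow and green decoys. Moving above the red barrel.

Request:
arm_command --plan '[8.8,-3.0,-3.67,0,0,8.8,-3.0,-3.67,0,0,8.8,-3.0,-3.67,0,0,8.8,-3.0,-3.67,0,0,8.8,-3.0,-3.67,0,0,8.8,-3.0,-3.67,0,0,8.8,-3.0,-3.67,0,0,8.8,-3.0,-3.67,0,0,8.8,-3.0,-3.67,0,0,8.8,-3.0,-3.67,0,0,8.8,-3.0,-3.67,0,0,8.8,-3.0,-3.67,0,0,8.8,-3.0,-3.67,0,0,8.8,-3.0,-3.67,0,0,8.8,-3.0,-3.67,0,0,8.8,0,0,2,-7.1,8.8,0,0,2,-7.1,8.8,0,0,2,-7.1,8.8,0,0,2,-7.1,8.8,0,0,0,0]' --force 15

```text
time_s: 2.95
ee_pos: [0.4327, -0.1221, 0.3224]
tool_rot: [[-0.986, -0.166, -0.004], [-0.166, 0.986, 0.003], [0.004, 0.003, -1.0]]
force: [-0.8, -0.3, -0.1]
width: 0.0881
gripper_force: 0.0
```

```bash
cat >> h.py <<'E'
def go(x,y,z,yaw):
    s=manip.state();R=np.array(s["tool_rot"]);p=np.array(s["ee_pos"])
    y0=np.degrees(np.arctan2(R[1,0],R[0,0]));d=R.T@(np.array([x,y,z])-p)
    t=(y0-yaw+90)%180-90
    print("at",np.round(p,4),"yaw",round(y0,1),"t",s["time_s"],"q6",round(s["q"][5],1),"w",round(s["width"],4),"shift cm",np.round(d*100,2),"turn",round(t,1))
def look(name,kind,p0,tag):
    m=model("wrist");I=manip.read_camera("wrist");cv2.imwrite(f"pics/{tag}.png",I[:,:,::-1])
    q=proj(m,[[p0[0],p0[1],.02]])[0];D=manip.cut_out("wrist",name);print("expect px",np.round(q),[(round(d["p"],2),np.round(d["rect"]).tolist()) for d in D])
    if D:
        d=min(D,key=lambda d:np.hypot(d["rect"][0]-q[0],d["rect"][1]-q[1]));r=fit(kind,[(m,d["mask"].astype(np.float32))],p0)
        print("fit",np.round(r.x[:2],4),round(np.degrees(r.x[2]),1),round(r.fun,3));return r.x
E
python3 - <<'E'
from h import *
x=look("barrel_red","barrel",[.4353,-.1237,np.radians(9.5)],"w1")
go(.4353,-.1237,.163,9.5)
if x is not None: go(x[0],x[1],.163,np.degrees(x[2]))
E
```

```text
expect px [251. 190.] [(0.89, [251.0, 187.0, 35.0, 113.0]), (0.59, [324.0, 236.0, 37.0, 59.0]), (0.58, [181.0, 286.0, 37.0, 79.0])]
fit [ 0.4339 -0.1243] 9.2 0.031
at [ 0.4338 -0.1226  0.325 ] yaw -170.7 t 3.05 q6 -130.2 w 0.0879 shift cm [-0.14 -0.14 16.2 ] turn -0.2
at [ 0.4338 -0.1226  0.325 ] yaw -170.7 t 3.05 q6 -130.2 w 0.0879 shift cm [ 1.00e-02 -1.80e-01  1.62e+01] turn 0.1
```

View pics/w1.png

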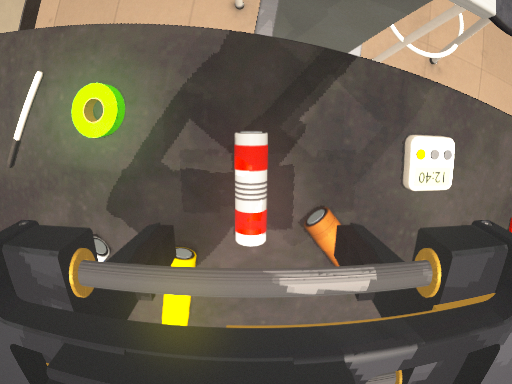

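Red-banded barrel at (251,187), between the fingers; brown decoy tip at (318,217) stays clear with the fingers partly closed. Descend and grip.

Request:
arm_command --plan '[6.4,0,-0.1,2.6,0,6.4,0,-0.08,2.6,0,6.4,0,0,2.6,0,6.4,0,0,2.6,0,6.4,0,0,2.6,0,6.4,0,0,1.6,0,6.4,0,0,1.0,0,6.4,0,0,0,0,2.6,0,0,0,0,2.6,0,0,0,0,2.6,0,0,0,0,2.6,0,0,0,0,2.6,0,0,0,0,2.6,0,0,0,0,2.6,0,0,0,0]' --force 20

```text
time_s: 4.55
ee_pos: [0.4343, -0.1245, 0.1692]
tool_rot: [[-0.986, -0.165, 0.001], [-0.165, 0.986, -0.0], [-0.001, -0.001, -1.0]]
force: [-0.9, 0.2, 6.3]
width: 0.0316
gripper_force: 20.0
```

```bash
python3 - <<'E'
from h import *
go(.4631,.3128,.33,14.3)
E
```

```text
at [ 0.4343 -0.1245  0.1692] yaw -170.5 t 4.55 q6 -130.6 w 0.0316 shift cm [-10.07  42.64 -16.09] turn -4.8
```

Request:
arm_command --plan '[2.6,0,0,-1.5,0,2.6,0,0,-3,0,2.6,0,0,-4,0,2.6,0,0,-4,0,2.6,-0.8,2,-3.5,0,2.6,-1.6,3.6,0,0,2.6,-1.6,3.7,0,0,2.6,-1.6,3.7,0,0,2.6,-1.6,3.7,0,0,2.6,-1.6,3.7,0,0,2.6,-1.6,3.7,0,0,2.6,-1.6,3.7,0,0,2.6,-1.6,3.7,0,0,2.6,-1.6,3.7,0,0,2.6,-1.6,3.7,0,0,2.6,-0.9,2.6,0,0,2.6,-0.3,1,0,-4.8,2.6,0,0,0,0,2.6,0,0,0,0]'

```text
time_s: 6.45
ee_pos: [0.541, 0.3243, 0.3279]
tool_rot: [[-0.969, -0.246, -0.001], [-0.246, 0.969, -0.001], [0.002, -0.0, -1.0]]
force: [-0.0, 0.0, -1.8]
width: 0.0312
gripper_force: 20.0
```

```bash
python3 - <<'E'
from h import *
x=look("seat_red","cr",[.4631,.3128,np.radians(14.3)],"w2")
go(.4631,.3128,.2036,14.3)
if x is not None: go(x[0],x[1],.2036,np.degrees(x[2]))
E
```

```text
expect px [262. 106.] [(0.61, [264.0, 105.0, 90.0, 115.0])]
fit [0.4611 0.3123] 14.3 0.207
at [0.5412 0.3237 0.3283] yaw -165.8 t 6.55 q6 -84.1 w 0.0312 shift cm [ 7.83  0.86 12.48] turn -0.1
at [0.5412 0.3237 0.3283] yaw -165.8 t 6.55 q6 -84.1 w 0.0312 shift cm [ 8.04  0.86 12.48] turn -0.1
```

View pics/w2.png

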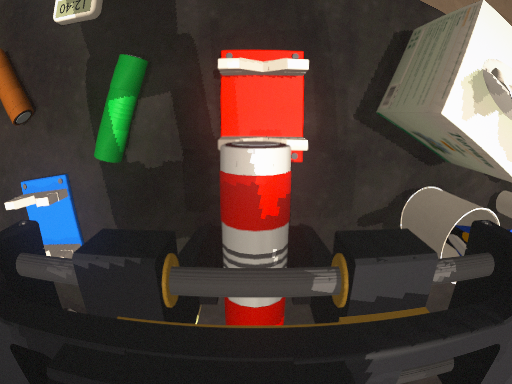

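```bash
python3 - <<'E'
from h import *
m=model("wrist");I=cv2.imread("pics/w2.png");hsv=cv2.cvtColor(I,cv2.COLOR_BGR2HSV)
red=((hsv[...,0]<8)|(hsv[...,0]>172))&(hsv[...,1]>150)&(hsv[...,2]>80)
wh=(hsv[...,1]<70)&(hsv[...,2]>130)
k=(red|wh).astype(np.float32);W=np.zeros_like(k);W[35:134,205:325]=1;k*=W
def cost(p): return np.abs(sil(m,"cr",p)*W-k).sum()/k.sum()
q=[.4631,.3128,np.radians(14.3)]
r=minimize(cost,q,method="Nelder-Mead",options=dict(initial_simplex=[q,[q[0]+.006,q[1],q[2]],[q[0],q[1]+.006,q[2]],[q[0],q[1],q[2]+.08]],xatol=2e-4,fatol=1e-4))
print(np.round(r.x[:2],4),np.degrees(r.x[2]),r.fun)
c,s=np.cos(r.x[2]),np.sin(r.x[2])
ms=model("scene")
for n,px,z in(("box base R corner",(90,172),0),("box front base",(60,192),0),("box top R",(80,135),.11),("box front top",(52,155),.11),("cup base",(85,142),0)):
    w=back(ms,px,z)[:2]-r.x[:2];print(n,"along",round(c*w[0]+s*w[1],3),"across",round(-s*w[0]+c*w[1],3))
# box height by aligning vertical edge: front corner
b=back(ms,(60,192),0)
for z in(.05,.08,.1,.12,.14):print(z,np.round(proj(ms,[[b[0],b[1],z]])[0]))
# held barrel: predicted axis pixels at tool
T=manip.state();R=np.array(T["tool_rot"]);p=np.array(T["ee_pos"])
print(np.round(proj(m,[p+R@[dx,0,.153] for dx in(.055,.0,-.055)])),"top end sides",np.round(proj(m,[p+R@[.055,dy,.153] for dy in(-.016,.016)])))
go(r.x[0],r.x[1],.2036,np.degrees(r.x[2]))
E
```

```text
[0.4616 0.3116] 13.858860543955903 0.08774895966053009
box base R corner along 0.001 across 0.126
box front base along -0.086 across 0.172
box top R along 0.037 across 0.141
box front top along -0.049 across 0.177
cup base along 0.107 across 0.197
0.05 [ 54. 180.]
0.08 [ 50. 173.]
0.1 [ 47. 168.]
0.12 [ 45. 163.]
0.14 [ 42. 158.]
[[253. 144.]
 [253. 255.]
 [253. 337.]] top end sides [[217. 144.]
 [288. 144.]]
at [0.5412 0.3237 0.3283] yaw -165.8 t 6.55 q6 -84.1 w 0.0312 shift cm [ 8.01  0.79 12.48] turn 0.3
```

The picture shows the red cradle (264,105) ahead, aligned with the held barrel (256,150); tissue box and cup clear the gripper body by about 3 cm. Lowering.

Request:
arm_command --plan '[2.6,1.5,0.2,0,0.3,2.6,2.5,0.2,0,0,2.6,2.5,0.2,0,0,2.6,1.5,0.2,0,0,2.6,0,0,2,0,2.6,0,0,2.5,0,2.6,0,0,2.5,0,2.6,0,0,1.5,0,2.6,0,0,1,0,2.6,0,0,0.7,0,2.6,0,0,0.5,0,2.6,0,0,0.5,0,2.6,0,0,0.4,0,2.6,0,0,0.3,0,2.6,0,0,0.2,0,2.6,0,0,0.1,0,2.6,0,0,0,0]' --force 10

```text
time_s: 8.25
ee_pos: [0.4618, 0.3129, 0.2067]
tool_rot: [[-0.97, -0.242, -0.0], [-0.242, 0.97, -0.0], [0.0, -0.0, -1.0]]
force: [0.5, 0.5, -1.7]
width: 0.0315
gripper_force: 10.0
```

```bash
python3 - <<'E'
from h import *
I=manip.read_camera("scene");J=manip.read_camera("side")
a=cv2.resize(I[140:215,85:185],(400,300),interpolation=3);b=cv2.resize(J[110:185,170:270],(400,300),interpolation=3)
cv2.imwrite("pics/d1.png",np.hstack([a,b])[:,:,::-1]);go(.4618,.312,.2036,14);print(manip.state()["force"],manip.state()["moment"])
E
```

```text
at [0.4619 0.3129 0.2069] yaw -166.0 t 8.35 q6 -82.1 w 0.0311 shift cm [ 0.03 -0.09  0.33] turn 0.0
[-0.11029379 -0.59070131 -1.19392411] [ 0.03794026 -0.07452811 -0.04336183]
```

View pics/d1.png

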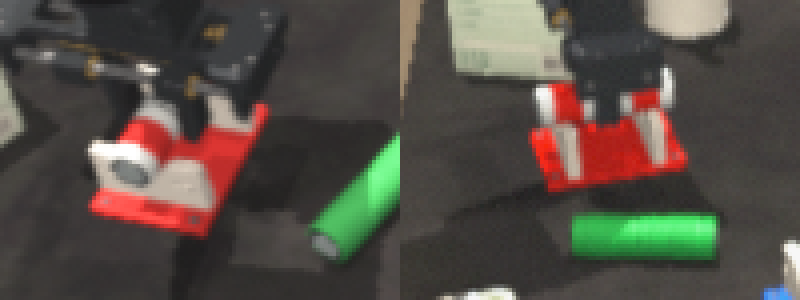

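The barrel sits over both notches of the red cradle, about 3 mm above its seat. Lower the rest.

Request:
arm_command --plan '[2.6,0,-0.05,0.1,0,2.6,0,0,0.1,0,2.6,0,0,0.1,0,2.6,0,0,0,0]'

```text
time_s: 8.75
ee_pos: [0.4622, 0.3122, 0.2042]
tool_rot: [[-0.97, -0.242, 0.0], [-0.242, 0.97, -0.0], [-0.0, -0.001, -1.0]]
force: [-1.3, -2.7, 4.6]
width: 0.0316
gripper_force: 10.0
```

Request:
arm_command --plan '[2.6,0,-0.06,0.03,0,2.6,0,0,0,0]' --force 3

```text
time_s: 8.95
ee_pos: [0.4623, 0.3118, 0.2037]
tool_rot: [[-0.97, -0.242, 0.001], [-0.242, 0.97, 0.0], [-0.001, 0.0, -1.0]]
force: [-0.4, -1.6, 3.4]
width: 0.0321
gripper_force: 3.0
```

Request:
arm_command --plan '[3.4,0,0,0,0,3.6,0,0,0,0,4.2,0,0,0,0,6,0,0,0,0,7,0,0,0,0,7,0,0,0,0,7,0,0,-1,0,7,0,0,-2.5,0,7,0,0,-3,0,7,0,0,-3,0,7,0,0,-3,0]'

```text
time_s: 10.05
ee_pos: [0.4619, 0.3118, 0.3304]
tool_rot: [[-0.97, -0.242, 0.0], [-0.242, 0.97, 0.0], [-0.001, 0.0, -1.0]]
force: [0.3, -0.4, 0.4]
width: 0.0699
gripper_force: 0.0
```

```bash
python3 - <<'E'
from h import *
I=manip.read_camera("scene");J=manip.read_camera("wrist")
a=cv2.resize(I[140:215,85:185],(400,300),interpolation=3);b=cv2.resize(J,(400,300))
cv2.imwrite("pics/d2.png",np.hstack([a,b])[:,:,::-1]);go(.5776,-.3208,.325,144.3)
E
```

```text
at [0.4635 0.3126 0.3341] yaw -166.0 t 10.15 q6 -82.2 w 0.0701 shift cm [  4.28 -64.22   0.78] turn 49.7
```

View pics/d2.png

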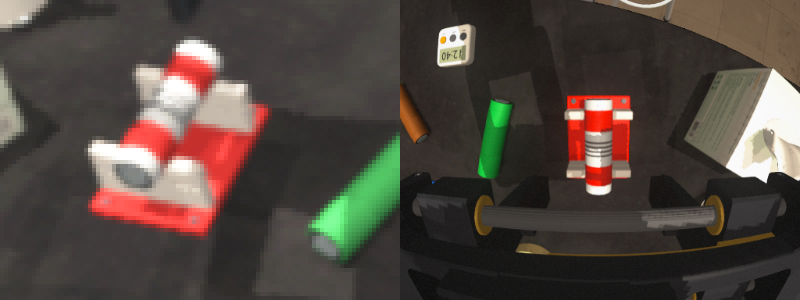

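Red barrel rests across both cheeks. Checking centring numerically, from the wrist picture (barrel ends at about rows 125 and 248 of the full picture).

```bash
python3 - <<'E'
from h import *
m=model("wrist");c,s=np.cos(np.radians(14)),np.sin(np.radians(14))
f=lambda x,y,z:proj(m,[[.462+c*x-s*y,.312+s*x+c*y,z]])[0].round()
for x in(-.055,.055):print("barrel end",x,"top",f(x,0,.0666),"axis",f(x,0,.0506),"bot",f(x,0,.0346))
for x in(-.058,.058):print("base",x,f(x,-.042,.008),f(x,.042,.008))
for x in(-.041,.041):print("cheek",x,f(x,-.04,.048),f(x,.04,.048))
D=manip.cut_out("wrist","barrel_red");print([np.round(d["rect"]).tolist() for d in D]); D=manip.cut_out("wrist","seat_red");print([np.round(d["rect"]).tolist() for d in D])
E
```

```text
barrel end -0.055 top [253. 126.] axis [253. 126.] bot [253. 125.]
barrel end 0.055 top [253. 249.] axis [253. 242.] bot [253. 235.]
base -0.058 [212. 122.] [294. 122.]
base 0.058 [215. 228.] [291. 228.]
cheek -0.041 [209. 141.] [298. 142.]
cheek 0.041 [212. 227.] [295. 227.]
[[121.0, 178.0, 43.0, 97.0], [255.0, 185.0, 36.0, 124.0]]
[[254.0, 176.0, 89.0, 103.0]]
```

Request:
arm_command --plan '[8,0.2,-2,0,0,8,0.3,-4,0,0,8,0.3,-4.4,0,0,8,0.3,-4.4,0,0,8,0.3,-4.4,0,0,8,0.3,-4.4,0,0,8,0.3,-4.4,0,0,8,0.3,-4.4,0,0,8,0.3,-4.4,0,0,8,0.3,-4.4,0,0,8,0.3,-4.4,0,0,8,0.3,-4.4,0,0,8,0.3,-4.4,0,0,8,0.3,-4.4,0,0,8,0.3,-4.4,0,0,8,0,-1,0,0]'

```text
time_s: 11.85
ee_pos: [0.574, -0.3259, 0.3264]
tool_rot: [[-0.971, -0.238, -0.002], [-0.238, 0.971, 0.0], [0.002, 0.001, -1.0]]
force: [0.2, -0.0, -0.1]
width: 0.0796
gripper_force: 0.0
```

Request:
arm_command --plan '[8,0,0,0.8,8.3,8,0,0,0,8.3,8,0,0,0,8.3,8,0,0,0,8.3,8,0,0,0,8.3,8,0,0,0,8.3,8,0,0,0,0,8,0,0,0,0]'

```text
time_s: 12.65
ee_pos: [0.5745, -0.3209, 0.3193]
tool_rot: [[-0.814, 0.581, -0.001], [0.581, 0.814, 0.001], [0.002, 0.0, -1.0]]
force: [0.0, -0.6, 0.1]
width: 0.0802
gripper_force: 0.0
```

```bash
python3 - <<'E'
from h import *
x=look("barrel_blue","barrel",[.5776,-.3208,np.radians(144.3)],"w3")
go(x[0],x[1],.169,np.degrees(x[2]))
E
```

```text
expect px [257. 190.] [(0.95, [258.0, 191.0, 36.0, 117.0])]
fit [ 0.577  -0.3213] 143.8 0.029
at [ 0.5746 -0.3213  0.3198] yaw 144.4 t 12.75 q6 -93.9 w 0.0805 shift cm [-0.21  0.13 15.08] turn 0.6
```

View pics/w3.png

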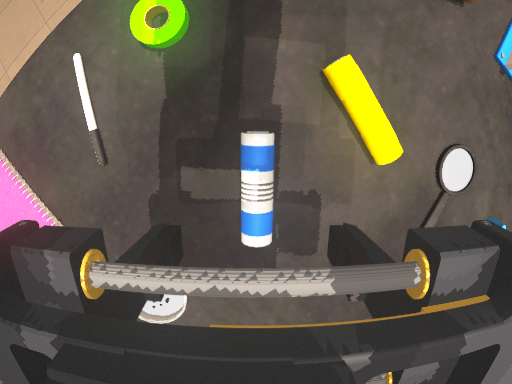

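The red barrel is centred to about 2 mm. The picture shows the blue-banded barrel at (258,190), centred, with nothing near the fingers. Grip it.

Request:
arm_command --plan '[6.4,-0.1,0.07,2.6,0.6,6.4,-0.1,0.06,2.6,0,6.4,0,0,2.6,0,6.4,0,0,2.6,0,6.4,0,0,2.2,0,6.4,0,0,1.5,0,6.4,0,0,1.0,0,6.4,0,0,0,0,2.6,0,0,0,0,2.6,0,0,0,0,2.6,0,0,0,0,2.6,0,0,0,0,2.6,0,0,0,0,2.6,0,0,0,0,2.6,0,0,0,0]' --force 20

```text
time_s: 14.25
ee_pos: [0.5774, -0.322, 0.1701]
tool_rot: [[-0.805, 0.593, 0.001], [0.593, 0.805, -0.001], [-0.001, 0.0, -1.0]]
force: [-0.1, 0.5, 4.8]
width: 0.0314
gripper_force: 20.0
```

```bash
python3 - <<'E'
from h import *
c,s=np.cos(np.radians(18.1)),np.sin(np.radians(18.1))
go(.6546+.08*c,.0835+.08*s,.33,18.1)
E
```

```text
at [ 0.5774 -0.322   0.1701] yaw 143.6 t 14.25 q6 -93.0 w 0.0314 shift cm [ 13.18  43.74 -16.  ] turn -54.5
```

```bash
python3 - <<'E'
from h import *
m=model("scene")
for n,px in(("bottle",(383,170)),("blue box near",(325,157)),("grey box",(257,130)),("cup",(430,192)),("lens",(304,178))):
    b=back(m,px,0);print(n,b.round(3),[proj(m,[[b[0],b[1],z]])[0].round().tolist() for z in(.1,.2)])
E
```

```text
bottle [ 0.831 -0.298  0.   ] [[390.0, 145.0], [398.0, 117.0]]
blue box near [ 0.8   -0.134  0.   ] [[329.0, 132.0], [333.0, 104.0]]
grey box [0.806 0.094 0.   ] [[257.0, 105.0], [256.0, 77.0]]
cup [ 0.814 -0.436  0.   ] [[440.0, 168.0], [452.0, 140.0]]
lens [ 0.699 -0.114  0.   ] [[306.0, 153.0], [309.0, 126.0]]
```

Request:
arm_command --plan '[2.6,0,0,-1.5,0,2.6,0,0,-3,0,2.6,0,0,-4,0,2.6,0,0,-4,0,2.6,0.5,1.8,-3.5,0,2.6,1.2,3.9,0,0,2.6,1.2,4,0,0,2.6,1.2,4,0,0,2.6,1.2,4,0,0,2.6,1.2,4,0,0,2.6,1.2,4,0,0,2.6,1.2,4,0,0,2.6,1.2,4,0,0,2.6,1.2,4,0,0,2.6,1.2,4,0,0,2.6,0.7,2,0,0]'

```text
time_s: 15.85
ee_pos: [0.7302, 0.1117, 0.3296]
tool_rot: [[-0.807, 0.591, -0.0], [0.591, 0.807, 0.001], [0.001, 0.0, -1.0]]
force: [-0.0, -1.5, -1.2]
width: 0.0314
gripper_force: 20.0
```

Request:
arm_command --plan '[2.6,0,0,0,-5,2.6,0,0,0,-8.5,2.6,0,0,0,-8.5,2.6,0,0,0,-8.5,2.6,0,0,0,-8.5,2.6,0,0,0,-8.5,2.6,0,0,0,-7,2.6,0,0,0,0,2.6,0,0,0,0]'

```text
time_s: 16.75
ee_pos: [0.73, 0.1077, 0.3294]
tool_rot: [[-0.952, -0.307, -0.001], [-0.307, 0.952, -0.0], [0.001, -0.0, -1.0]]
force: [0.1, 0.9, -1.0]
width: 0.031
gripper_force: 20.0
```

```bash
python3 - <<'E'
from h import *
m=model("wrist")
x=look("seat_blue","cr",[.6546,.0835,np.radians(18.1)],"w4")
I=cv2.imread("pics/w4.png");hsv=cv2.cvtColor(I,cv2.COLOR_BGR2HSV)
q=proj(m,[[.6546,.0835,.02]])[0]
blue=(abs(hsv[...,0].astype(int)-108)<14)&(hsv[...,1]>130)&(hsv[...,2]>60)
wh=(hsv[...,1]<70)&(hsv[...,2]>130)
k=(blue|wh).astype(np.float32);W=np.zeros_like(k);W[35:134,int(q[0])-60:int(q[0])+60]=1;k*=W
def cost(p): return np.abs(sil(m,"cr",p)*W-k).sum()/k.sum()
q=[.6546,.0835,np.radians(18.1)]
r=minimize(cost,q,method="Nelder-Mead",options=dict(initial_simplex=[q,[q[0]+.006,q[1],q[2]],[q[0],q[1]+.006,q[2]],[q[0],q[1],q[2]+.08]],xatol=2e-4,fatol=1e-4))
print(np.round(r.x[:2],4),np.degrees(r.x[2]),r.fun)
T=manip.state();R=np.array(T["tool_rot"]);p=np.array(T["ee_pos"])
print("end sides",np.round(proj(m,[p+R@[.055,dy,.154] for dy in(-.016,.016)])))
go(r.x[0],r.x[1],.2046,np.degrees(r.x[2]))
E
```

```text
expect px [254. 104.] [(0.74, [254.0, 105.0, 90.0, 118.0]), (0.19, [481.0, 42.0, 61.0, 82.0])]
fit [0.6528 0.0819] 19.6 0.201
[0.6531 0.0821] 19.736417205664612 0.28811487555503845
end sides [[218. 144.]
 [288. 144.]]
at [0.7301 0.1079 0.3295] yaw -162.0 t 16.85 q6 -108.7 w 0.0314 shift cm [ 8.11 -0.09 12.49] turn -1.8
```

View pics/w4.png

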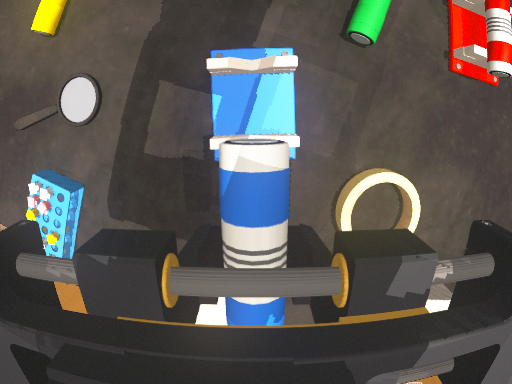

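```bash
python3 - <<'E'
from h import *
m=model("wrist");I=cv2.imread("pics/w4.png");hsv=cv2.cvtColor(I,cv2.COLOR_BGR2HSV)
blue=(abs(hsv[...,0].astype(int)-105)<20)&(hsv[...,1]>90)&(hsv[...,2]>100)
wh=(hsv[...,1]<90)&(hsv[...,2]>100)
k=(blue|wh).astype(np.float32);W=np.zeros_like(k);W[35:134,195:315]=1;k*=W
def cost(p): return np.abs(sil(m,"cr",p)*W-k).sum()/k.sum()
for a in(17,21):
  q=[.6535,.083,np.radians(a)]
  r=minimize(cost,q,method="Nelder-Mead",options=dict(initial_simplex=[q,[q[0]+.006,q[1],q[2]],[q[0],q[1]+.006,q[2]],[q[0],q[1],q[2]+.06]],xatol=2e-4,fatol=1e-4))
  print(np.round(r.x[:2],4),np.degrees(r.x[2]),r.fun)
go(r.x[0],r.x[1],.2046,np.degrees(r.x[2]))
E
```

```text
[0.6528 0.0827] 20.419151351725368 0.08466097712516785
[0.6531 0.0822] 19.718701098037357 0.08411133289337158
at [0.7301 0.1079 0.3295] yaw -162.0 t 16.85 q6 -108.7 w 0.0314 shift cm [ 8.11 -0.07 12.49] turn -1.8
```

The picture shows the blue cradle at (254,105) straight ahead, turned about 1.5° relative to the barrel end at (254,145); surroundings are low and clear. Move over and lower to just above the seat.

Request:
arm_command --plan '[2.6,1.6,0,0,0,2.6,2.5,0,0,0,2.6,2.5,0,0,0,2.6,1.5,-0.05,0,-1.5,2.6,0,0,2,0,2.6,0,0,2.5,0,2.6,0,0,2.5,0,2.6,0,0,1.5,0,2.6,0,0,1,0,2.6,0,0,0.7,0,2.6,0,0,0.5,0,2.6,0,0,0.5,0,2.6,0,0,0.4,0,2.6,0,0,0.3,0,2.6,0,0,0.2,0,2.6,0,0,0.1,0,2.6,0,0,0,0]' --force 10

```text
time_s: 18.55
ee_pos: [0.6533, 0.0825, 0.2074]
tool_rot: [[-0.942, -0.335, -0.0], [-0.335, 0.942, 0.0], [0.0, 0.0, -1.0]]
force: [0.5, -0.2, -2.0]
width: 0.0318
gripper_force: 10.0
```

Request:
arm_command --plan '[2.6,0,0,0.1,0,2.6,0,0,0.1,0,2.6,0,0,0,0]'

```text
time_s: 18.85
ee_pos: [0.6536, 0.0824, 0.2058]
tool_rot: [[-0.942, -0.336, 0.001], [-0.336, 0.942, -0.0], [-0.001, -0.001, -1.0]]
force: [0.1, -1.0, -0.4]
width: 0.0319
gripper_force: 10.0
```

Request:
arm_command --plan '[2.6,0,-0.03,0.06,0,2.6,0,0,0.05,0,2.6,0,0,0,0]' --force 5

```text
time_s: 19.15
ee_pos: [0.6538, 0.082, 0.205]
tool_rot: [[-0.942, -0.335, 0.001], [-0.335, 0.942, -0.0], [-0.001, -0.001, -1.0]]
force: [-0.7, -1.9, 3.7]
width: 0.0315
gripper_force: 5.0
```

Request:
arm_command --plan '[2.6,0,-0.06,0.03,0,2.6,0,0,0,0]' --force 3

```text
time_s: 19.35
ee_pos: [0.6539, 0.0816, 0.2043]
tool_rot: [[-0.942, -0.335, 0.001], [-0.335, 0.942, -0.0], [-0.001, -0.0, -1.0]]
force: [1.8, -2.2, 3.6]
width: 0.0319
gripper_force: 3.0
```

Request:
arm_command --plan '[3.4,0,0,0,0,3.6,0,0,0,0,4.2,0,0,0,0,6,0,0,0,0,7,0,0,0,0,7,0,0,0,0,7,0,0,-1,0,7,0,0,-2.5,0,7,0,0,-3,0,7,0,0,-3,0,7,0,0,-3,0,7,0,0,0,0]'

```text
time_s: 20.55
ee_pos: [0.6552, 0.0817, 0.3355]
tool_rot: [[-0.942, -0.336, 0.01], [-0.336, 0.942, -0.0], [-0.009, -0.004, -1.0]]
force: [1.7, -0.3, 0.9]
width: 0.0697
gripper_force: 0.0
```

```bash
python3 - <<'E'
from h import *
I=manip.read_camera("scene");m=model("wrist");J=manip.read_camera("wrist")
a=cv2.resize(I[120:220,90:290],(400,200),interpolation=3);a=np.vstack([a,np.zeros((100,400,3),np.uint8)]);b=cv2.resize(J,(400,300))
cv2.imwrite("pics/d3.png",np.hstack([a,b])[:,:,::-1])
t=np.radians(19.6);c,s=np.cos(t),np.sin(t)
f=lambda x,y,z:proj(m,[[.653+c*x-s*y,.0825+s*x+c*y,z]])[0].round()
print("expect",f(-.055,0,.0666),f(.055,0,.0666))
print([np.round(d["rect"]).tolist() for d in manip.cut_out("wrist","barrel_blue")])
E
```

```text
expect [256. 128.] [255. 251.]
[[254.0, 189.0, 37.0, 128.0]]
```

View pics/d3.png

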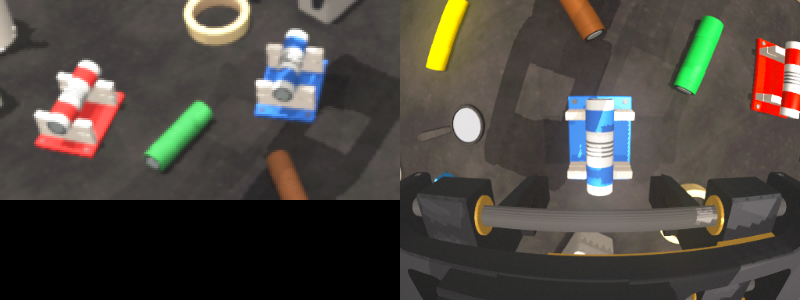

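Both barrels lie in their own cradles, in the left view red at (72,98) and blue at (290,68). Each spans both notches and is centred, and the gripper is clear of both.

```bash
python3 -c "
from station import manip
print(manip.hand_in())"
```

```text
the job is handed in; nothing more can be done
None
```

The red-banded barrel is in the red-based cradle and the blue-banded barrel in the blue-based one, each resting across both notches, centred to about 2 mm and released; I handed the job in after about 21 s, with no verdict returned.

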